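Find the heavy side of a fan rotor by feel and hold it down

TASK

The fan rotor on the balancing stand has a hidden heavy side: turn it by its blades with the gripper, feel where it turns harder and where easier, and bring the heavy side straight down. Finish while still holding: keep one blade pinched firmly between the fingers with the rotor at rest, so that a balance clip could be fitted to the light side at the top. Leave the phone, the tape roll, the carton and the screwdriver where they are.

Things in the scene. Friction and masses are not known exactly. Their poses are not given: they have to be found in the camera images.
- stand: Balancing stand fixed to the table: base plate 170 x 150 x 12 mm, origin under its centre, 130 mm below the spindle axis. An aluminium post 22 mm thick, 50 mm wide and 152 mm high, centred 60 mm along -x from the origin (robot side), carries the spindle. A felt brake drags steadily at 0.27 N m with a little give: it yields about 0.1 rad before slipping, so a blade let go springs back by up to that.
- axle (a point): Point on the spindle axis at the middle of the rotor, 130 mm above the table. Fixed to the stand, does not turn with the rotor: x is the spindle, level, pointing from the post through the rotor, away from the robot (the stand is yawed by up to about 0.45 rad either way); y level across the rotor, z up.
- rotor: Fan rotor, origin on the spindle axis at the axle point; its x is the spindle, its z runs along one blade; turns endlessly about x. A sealed grey hub 100 mm across, 66 mm deep, holds an unseen weight (slug): the heavy side lies elsewhere in the rotor each run, and neither the blades nor this pose tell where. It starts at least 0.35 rad from straight down. The brake holds the rotor wherever it is left; it does not swing down.
- blade_lip (a point): Lip of the blade along rotor z, turning with the rotor. Six equal black radial blades 60 degrees apart, 5 mm thick, 44 mm wide along the spindle, ending in a round lip 12 mm in diameter parallel to the spindle; this point is the lip's centre, 85 mm from the axis. The push at a lip in slow turning is 3.2 N (brake; 2 to 3.2 N just after stopping) plus up to 1.8 to 2.4 N raising the heavy side, minus that lowering it.
- phone: Black phone lying flat, 150 x 72 x 9 mm, origin at the centre of its underside; a bystander.
- tape: Roll of paper tape lying flat, 90 mm across, 72 mm hole, 22 mm high, origin at the centre of its underside; a bystander.
- carton: Small cardboard carton 70 x 90 x 50 mm, origin at the centre of its underside; a bystander.
- driver: Screwdriver 170 mm long lying along its x axis; a bystander.

How it is judged:
By the outcome, as a careful person would: the job done as asked, in the order asked, and still so for the second after the job is handed in, while the arm keeps its last pose, push and grip.
It also fails if it takes over 72 s, if anything falls off the work surface, if the arm or the gripper's body presses on something with over 40 N, if the wrist force passes 120 N, or if a joint passes its speed limit or range.

ROBOT

A 7-joint arm with a two-finger parallel gripper is mounted at the origin on the work surface. World frame = base frame: x ahead of the robot, y to its left, z up, the work surface at z = 0. Lengths are in m, angles in rad, forces in N, time in s.
With the tool pointing down it reaches from about 0.4 to 0.875 m from the base axis. Payload 19.3 kg.
Tool frame: the origin (TCP) lies on the centre line of the jaws, within the pads' length; the fingertips stand 8 mm ahead of it and the grasp point (between the pads) lies 11 mm behind it; z points along the fingers, y is the line along which they close (so a half turn about z gives the same grasp; the last joint's range is limited). The gripper opens to 85 mm and grips with 20 to 120 N. Pads are 22 mm wide; open, the fingers measure 114 mm over their backs; the gripper's body (76 mm by 85 mm) begins 54 mm behind the grasp point. The pads swing forward as they close: fully open they stand 13 mm farther back than shut.
Start: joints at [1.123, 0.521, -0.036, 1.599, 0.021, 1.021, -0.113], TCP at [0.231, -0.581, 0.239] pointing down, gripper open.
Joint ranges: [-2.91, 2.91], [-0.3, 2.13], [-1.5, 1.42], [0.17, 2.43], [-1.26, 4.41], [0.16, 1.93], [-2.52, 2.52]. Speed limits (rad/s): [1.89, 1.89, 2.39, 2.39, 3.01, 3.01, 3.01].

INTERFACE

Orientations are given as [roll, pitch, yaw] about the fixed x, y, z axes, in that order (R = Rz(yaw) Ry(pitch) Rx(roll)).
In Python, from workcell import status, grab_frame, camera_params, bot, search_frame, silhouettes gives the robot as it stands.
- The arm moves only by the shell command python3 -m creep 'ROWS' [FORCE]. ROWS is JSON, a list of rows, each a list of 5 numbers: the shift along the tool's x, y, z in units of 60 mm (1.0 is 60 mm), then the turn about the tool's z in units of 8 degrees (1.0 is 8 degrees), then the opening, from 0 (shut) to 1 (fully open). In form: [[x, y, z, twist, hand], ...]. A call has 1 to 5 rows; each row is the pose to reach, as a shift and turn from the pose commanded when the call began, along the tool's axes at that moment; what a row does not reach only later rows make up. A row lasts 1/8 s, in which the tool goes at most 62.5 mm and 10.7 degrees, less where a joint would pass 70% of its speed; a pose out of reach is approached as far as the arm can. A call with a gripper value outside its range is refused whole. The fingers move at their own pace and stop on an object; FORCE is the grip in N (left out, the last holds). Time passes only in rows, so rows that repeat a pose let the fingers close. It gives the time, the measured TCP pose, the force, the opening and the grip force at its end, in the units of the state.
- status.observe(): the state, without advancing time (a new reading comes with each control period).
- grab_frame(name): name is "side" or "top" or "wrist"; returns the picture (384x512x3 uint8, blue, green, red); there is no depth.
- camera_params(name): a dict with "K" (3x3 intrinsics, pixels), "rvec" (rotation vector, rad) and "tvec" (3), from world to camera coordinates, as OpenCV has them; the wrist camera has in their place "tool_from_camera" (4x4, takes a point from camera to tool coordinates, whose origin is the TCP and whose axes are the flange's). Camera axes: x right, y down, z forward; pixel columns grow to the right and rows downward; lengths in m; the calibration is good to about 2 mm. A picture is of the moment at which its call begins: read the wrist's pose just before it. camera_params takes no time and is no camera call.
- bot.job_done(): hands the job in; it is judged then, once.
Trained networks look in the newest picture that a camera, given by its name, has taken for a name from the list of things; names that differ only in an ending like _2 or _b are one class to them, and where a whole thing is asked for, a point or a joint stands for the part that bears it (a point fixed in the world has none). Each returns a list of dicts, best first, with "p" (0 to 1); they miss things now and then, are a little off and sometimes report something else, mostly with a low value. They report only what shows in the picture. A call takes as long as a camera call.
- search_frame(camera, name): "extent" ([left, top, right, bottom] as shares, 0 to 1, of the picture: columns of its width, rows of its height, round what is visible of it).
- silhouettes(camera, name): "mask" (384x512 bool, what is visible of it) and "extent" ([left, top, right, bottom] as shares, 0 to 1, of the picture: columns of its width, rows of its height, round what is visible of it).
The state is a dict: "clock": time; "qpos": joint angles; "qd": joint speeds; "joint_efforts": joint torques, N m; "position": TCP position; "tool_rot": TCP orientation; "force": force on the tool from outside, world axes, zero at the start; "moment": the same for the moment, N m; "grip_width": finger opening in m; "finger_force": force on a finger pad.
Only numpy, scipy, OpenCV 4.12 (cv2) and the standard library are available. Lean on these libraries where they do the work, as an engineer would, in place of code of your own. Each camera call takes 0.05 s, during which the arm holds its last target. There are 200 camera calls.

## Working session

There is one attempt and no reset: what is moved stays moved. The work goes in short steps, Python scripts to look and compute and a shell command to move; the robot and the scene stay as the last step left them, time stands still between calls to the robot, and variables do not carry over. Pictures are saved under pics/ and viewed, at most 10 in all, crops included, and the job is handed in when it is done.

```bash
mkdir -p pics; ls; python3 - <<'E'
from workcell import status, grab_frame, camera_params, search_frame
import cv2
print(status.observe())
for n in ("side","top"):
    f=grab_frame(n); cv2.imwrite(f"pics/{n}0.png",f); p=camera_params(n); print(n,p)
    for o in ("stand","rotor","blade_lip","phone","tape","carton","driver"):
        print(o,[(round(d['p'],2),[round(v*s) for v,s in zip(d['extent'],(512,384,512,384))]) for d in search_frame(n,o)[:2]])
print(camera_params("wrist"))
a=cv2.imread("pics/side0.png");b=cv2.imread("pics/top0.png")
E
```

```text
pics
{'clock': 0.0, 'qpos': array([ 1.12279388,  0.52204272, -0.03635317,  1.60000874,  0.02119429,
        1.02111401, -0.11278769]), 'qd': array([-1.23113633e-03,  6.76897825e-04, -6.72702803e-05, -1.91072648e-03,
        1.05055144e-03, -2.56613967e-03, -1.68129225e-03]), 'joint_efforts': array([ 8.44102124e-04, -9.27111769e+01,  1.98049463e+00, -3.69935167e+01,
        1.79585454e-02,  8.11566599e-03,  6.45135674e-05]), 'position': array([ 0.23040456, -0.58061554,  0.23870729]), 'tool_rot': array([-3.14040649e+00,  6.80081044e-05,  3.77824207e-01]), 'force': array([-0.32127795,  0.18461693, -0.97296316]), 'moment': array([0.03322949, 0.00262741, 0.0098849 ]), 'finger_force': 0.0, 'grip_width': 0.0854805192450878}
side {'K': array([[378.57682378,   0.        , 252.0622738 ],
       [  0.        , 378.57682378, 190.06353777],
       [  0.        ,   0.        ,   1.        ]]), 'rvec': array([ 0.13452505, -2.83562143,  1.29975793]), 'tvec': array([0.5375356 , 0.14803846, 1.09699692])}
stand [(0.64, [231, 167, 294, 255]), (0.31, [246, 167, 278, 237])]
rotor [(0.95, [248, 166, 278, 2
[... 572 characters left out ...]
hone [(0.16, [120, 157, 158, 190])]
tape [(0.71, [334, 170, 368, 202])]
carton [(0.59, [121, 157, 157, 191])]
driver [(0.82, [325, 235, 344, 291]), (0.51, [204, 171, 272, 242])]
{'K': array([[275.14984179,   0.        , 254.80756522],
       [  0.        , 275.14984179, 191.54177501],
       [  0.        ,   0.        ,   1.        ]]), 'tool_from_camera': array([[-8.53257365e-04, -9.46579496e-01, -3.22469426e-01,
         8.25211334e-02],
       [ 9.99999625e-01, -8.55763997e-04, -1.33992216e-04,
         1.55279089e-03],
       [-1.49123440e-04, -3.22469419e-01,  9.46579871e-01,
        -1.35035724e-01],
       [ 0.00000000e+00,  0.00000000e+00,  0.00000000e+00,
         1.00000000e+00]])}
```

```bash
python3 - <<'E'
import cv2,numpy as np
a=cv2.imread("pics/side0.png")[130:350,150:370];b=cv2.imread("pics/top0.png")[130:310,100:380]
a=cv2.resize(a,(440,440),interpolation=cv2.INTER_CUBIC)
cv2.imwrite("pics/side0c.png",a)
b=cv2.resize(b,None,fx=2.5,fy=2.5,interpolation=cv2.INTER_CUBIC)
cv2.imwrite("pics/top0c.png",b)
E
```

```text
(no output)
```

View pics/side0c.png

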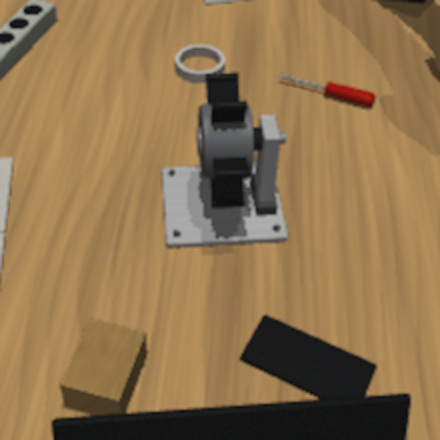

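View pics/top0c.png

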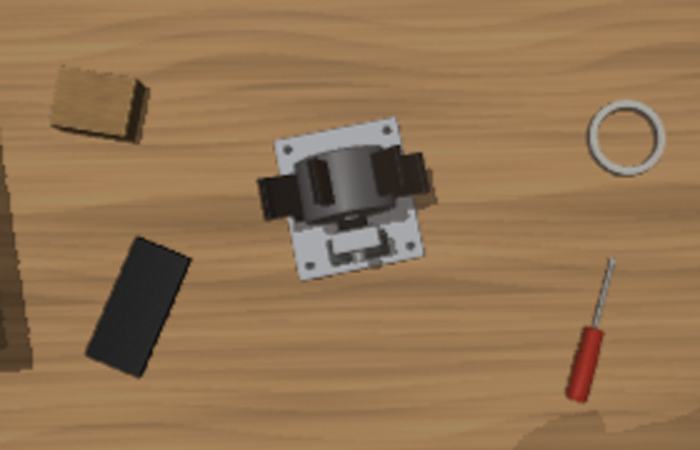

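The side view shows the stand near the middle (plate about px 231–293 × 214–253), with a blade pointing towards the camera. In the top view the post is on the robot side and the plate is yawed slightly. Two upper blades straddle the vertical. Next I'll fit the stand pose and rotor phase.

```bash
cat > h.py <<'E'
import numpy as np,cv2
from workcell import status, camera_params, grab_frame, search_frame, silhouettes
from scipy.spatial.transform import Rotation as Rn
from scipy.optimize import least_squares
def proj(n,P):
    c=camera_params(n); return cv2.projectPoints(np.asarray(P,float).reshape(-1,1,3),c['rvec'],c['tvec'],c['K'],None)[0].reshape(-1,2)
def wproj(P,pos,rot):
    c=camera_params("wrist"); T=np.eye(4);T[:3,:3]=Rn.from_euler('xyz',rot).as_matrix();T[:3,3]=pos
    M=np.linalg.inv(T@c['tool_from_camera']); Q=np.asarray(P,float).reshape(-1,3)@M[:3,:3].T+M[:3,3]; q=Q@c['K'].T; return q[:,:2]/q[:,2:]
def S(s,P): # stand frame -> world ; s=(x,y,yaw)
    R=Rn.from_euler('z',s[2]).as_matrix(); return np.asarray(P,float)@R.T+[s[0],s[1],0]
def blade(th,r=85): # th measured from up towards +axle y
    return [[x,r*1e-3*np.sin(th),.13+r*1e-3*np.cos(th)] for x in (-.022,.022)]
E
python3 - <<'E'
from h import *
px=np.array([(274,141),(395,117),(425,257),(301,281)])/2.5+[100,130]
C=[[.085,.075,.012],[.085,-.075,.012],[-.085,-.075,.012],[-.085,.075,.012]]
sx=np.array([(163,169),(166,247),(285,242)])/2+[150,130]  # far-y.. guess
f=lambda s:(proj("top",S(s,C))-px).ravel()
r=least_squares(f,[.55,0,.2]); print(r.x,r.fun.round(1)); s=r.x
print(proj("side",S(s,C)).round(), 'axle',proj("side",S(s,[[0,0,.13]])),proj("top",S(s,[[0,0,.13]])))
for n in("side","top"):
    c=camera_params(n);R=cv2.Rodrigues(c['rvec'])[0];print(n,'cam',-R.T@c['tvec'])
for d in range(-30,31,10):
    print(d,[ (k,((proj("top",S(s,blade(np.radians(d+60*k))))-[100,130])*2.5).round().tolist()) for k in(-2,-1,0,1,2)])
E
```

```text
[0.51293852 0.01897247 0.1728703 ] [-0.4 -0.   0.6 -0.3  0.3 -0.2 -0.5  0.5]
[[233. 251.]
 [230. 213.]
 [286. 210.]
 [294. 248.]] axle [[262.15661584 199.65090208]] [[238.13109667 204.62419557]]
side cam [0.48717417 0.77873298 0.81883969]
top cam [ 0.38656309 -0.0143725   1.19899803]
-30 [(-2, [[388.0, 206.0], [380.0, 168.0]]), (-1, [[428.0, 191.0], [419.0, 151.0]]), (0, [[389.0, 191.0], [380.0, 148.0]]), (1, [[305.0, 208.0], [297.0, 165.0]]), (2, [[271.0, 223.0], [263.0, 182.0]])]
-20 [(-2, [[399.0, 203.0], [391.0, 165.0]]), (-1, [[427.0, 190.0], [419.0, 149.0]]), (0, [[376.0, 193.0], [367.0, 150.0]]), (1, [[294.0, 211.0], [285.0, 168.0]]), (2, [[273.0, 224.0], [266.0, 184.0]])]
-10 [(-2, [[408.0, 200.0], [400.0, 162.0]]), (-1, [[424.0, 189.0], [416.0, 148.0]]), (0, [[362.0, 196.0], [353.0, 152.0]]), (1, [[284.0, 214.0], [276.0, 172.0]]), (2, [[278.0, 224.0], [271.0, 184.0]])]
0 [(-2, [[416.0, 197.0], [408.0, 159.0]]), (-1, [[419.0, 188.0], [410.0, 147.0]]), (0, [[347.0, 198.0], [338.0, 155.0]]), (1, [[277.0, 217.0], [269.0, 175.0]]), (2, [[285.0, 224.0], [277.0, 185.0]])]
10 [(-2, [[422.0, 195.0], [414.0, 156.0]]), (-1, [[411.0, 189.0], [402.0, 146.0]]), (0, [[332.0, 201.0], [323.0, 158.0]]), (1, [[272.0, 219.0], [265.0, 178.0]]), (2, [[293.0, 223.0], [286.0, 185.0]])]
20 [(-2, [[426.0, 193.0], [418.0, 153.0]]), (-1, [[401.0, 190.0], [392.0, 147.0]]), (0, [[318.0, 205.0], [309.0, 161.0]]), (1, [[270.0, 221.0], [263.0, 180.0]]), (2, [[303.0, 222.0], [296.0, 184.0]])]
30 [(-2, [[428.0, 191.0], [419.0, 151.0]]), (-1, [[389.0, 191.0], [380.0, 148.0]]), (0, [[305.0, 208.0], [297.0, 165.0]]), (1, [[271.0, 223.0], [263.0, 182.0]]), (2, [[314.0, 221.0], [307.0, 183.0]])]
```

```bash
python3 -m creep '[[0.7,-0.65,-0.5,0.14,0.5],[1.4,-1.3,-0.9,0.3,0.5],[2.1,-1.95,-1.1,0.45,0.5],[2.8,-2.6,-1.35,0.6,0.5],[3.5,-3.3,-1.35,0.75,0.5]]'; python3 -m creep '[[0.7,-0.65,0,0.2,0.5],[1.5,-1.4,0,0.4,0.5],[2.2,-2.1,0,0.5,0.5],[2.9,-2.75,0,0.6,0.5],[3.6,-3.4,0,0.7,0.5]]'
```

```text
clock: 1.42
position: [0.3536, -0.318, 0.3214]
tool_rot: [3.14, -0.001, 0.272]
force: [1.9, -0.5, -0.4]
grip_width: 0.0431
finger_force: 0.0
clock: 2.05
position: [0.5064, -0.063, 0.3206]
tool_rot: [3.141, -0.001, 0.175]
force: [0.6, -0.4, 0.3]
grip_width: 0.0426
finger_force: 0.0
```

```bash
python3 -m creep '[[0.2,-0.7,0,0,0.5],[0.35,-1.35,0,0,0.5],[0.35,-1.35,0,0,0.5],[0.35,-1.35,0,0,0.5]]'; python3 - <<'E'
from h import *
s=(.513,.019,.173)
o=status.observe();f=grab_frame("wrist")
print(o['position'],o['tool_rot'],o['force'])
for d in range(10,35,4):
    print(d,[wproj(S(s,blade(np.radians(d-60*k))),o['position'],o['tool_rot']).round().tolist() for k in (0,1)])
cv2.imwrite("pics/w1.png",f)
E
```

```text
clock: 2.55
position: [0.5122, 0.0181, 0.3203]
tool_rot: [3.141, 0.0, 0.175]
force: [-0.3, -0.1, 0.1]
grip_width: 0.0422
finger_force: 0.0
[0.51220987 0.01810862 0.3203001 ] [3.14124822e+00 6.46715271e-05 1.75055697e-01] [-0.2517577  -0.074629    0.07197755]
10 [[[237.0, 213.0], [236.0, 168.0]], [[314.0, 202.0], [317.0, 161.0]]]
14 [[[231.0, 212.0], [230.0, 168.0]], [[311.0, 204.0], [314.0, 162.0]]]
18 [[[225.0, 212.0], [223.0, 167.0]], [[308.0, 205.0], [311.0, 163.0]]]
22 [[[219.0, 211.0], [218.0, 167.0]], [[304.0, 206.0], [307.0, 164.0]]]
26 [[[214.0, 210.0], [212.0, 166.0]], [[300.0, 208.0], [303.0, 165.0]]]
30 [[[209.0, 209.0], [207.0, 165.0]], [[295.0, 209.0], [298.0, 165.0]]]
34 [[[205.0, 208.0], [202.0, 165.0]], [[290.0, 210.0], [292.0, 166.0]]]
```

View pics/w1.png

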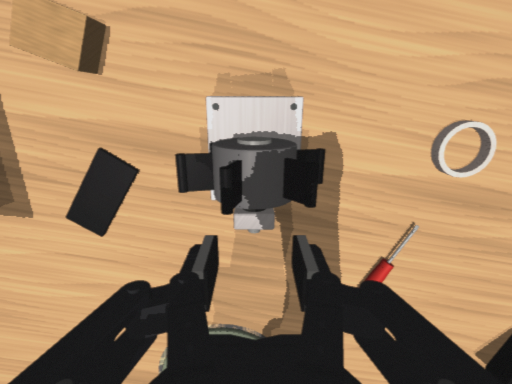

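```bash
python3 - <<'E'
from h import *
s=(.513,.019,.173)
f=cv2.imread("pics/w1.png")
pos=[0.5122,.0181,.3203];rot=[3.14125,0,.175]
g=cv2.resize(f[85:245,165:345],None,fx=4,fy=3.7,interpolation=cv2.INTER_CUBIC); g=cv2.convertScaleAbs(g,alpha=1.6,beta=25)
C=[[.085,.075,.012],[.085,-.075,.012],[-.085,-.075,.012],[-.085,.075,.012]]
def dr(P,c):
    q=((wproj(S(s,P),pos,rot)-[165,85])*[4,3.7]).astype(int); cv2.polylines(g,[q.reshape(-1,1,2)],True,c,1)
dr(C,(0,0,255))
dr([[-.049,.025,.152],[-.049,-.025,.152],[-.071,-.025,.152],[-.071,.025,.152]],(0,255,0))
for k in(-2,-1,0,1):
    b=blade(np.radians(14+60*k),91);c=blade(np.radians(14+60*k),50);dr([b[0],b[1],c[1],c[0]],(255,255,0))
cv2.imwrite("pics/w1c.png",g)
E
```

```text
(no output)
```

View pics/w1c.png

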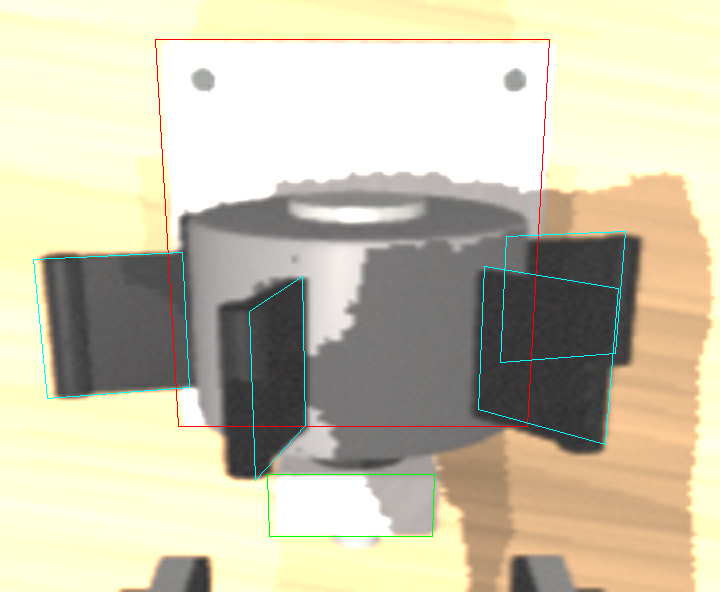

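```bash
python3 -m creep '[[0,0.93,0,0,0.5],[0,0.93,0.9,0,0.5],[0,0.93,1.7,0,0.5],[0,0.93,2.08,0,0.5],[0,0.93,2.08,0,0.25]]' 20; python3 -m creep '[[0,0,0,0,0.25],[0,0,0,0,0.25]]'; python3 - <<'E'
from h import *
o=status.observe();f=grab_frame("wrist"); print(o['position'],o['force'],o['grip_width'])
cv2.imwrite("pics/w2.png",cv2.resize(f[60:330,110:400],None,fx=2,fy=2))
E
```

```text
clock: 3.22
position: [0.5212, -0.0373, 0.1944]
tool_rot: [-3.141, 0.003, 0.174]
force: [-0.0, 0.3, 0.5]
grip_width: 0.0254
finger_force: 0.0
clock: 3.48
position: [0.5225, -0.0365, 0.1967]
tool_rot: [3.141, -0.002, 0.175]
force: [0.2, -0.8, 0.1]
grip_width: 0.0213
finger_force: 0.0
[ 0.52251284 -0.03654061  0.19668058] [ 0.15911668 -0.82236394  0.0948473 ] 0.021329413535744583
```

View pics/w2.png

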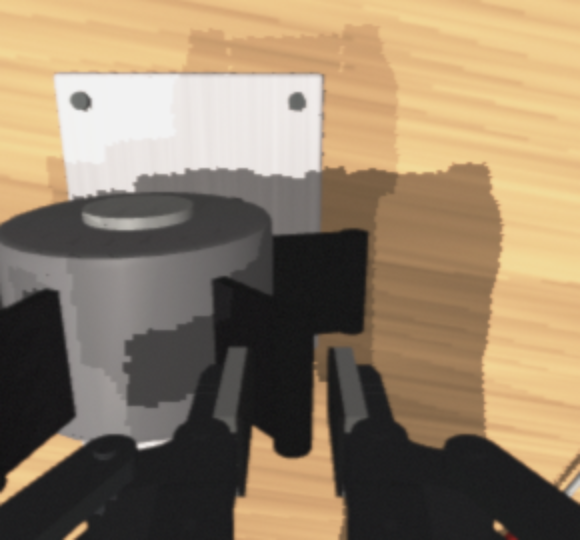

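```bash
c(){ :; }; exec 3>>log.txt
echo "#A" >&3
{
python3 -m creep '[[0,-0.06,0,0,0.25]]'
python3 -m creep '[[0,-0.076,-0.064,0,0.25]]'
python3 -m creep '[[0,-0.080,-0.058,0,0.25]]'
python3 -m creep '[[0,-0.084,-0.052,0,0.25]]'
python3 -m creep '[[0,-0.087,-0.047,0,0.25]]'
python3 -m creep '[[0,-0.090,-0.040,0,0.25]]'
} >&3
cat > an.py <<'E'
from h import *
import re,sys
def load():
    out=[];seg=-1;cur={}
    for l in open('log.txt'):
        if l[0]=='#': seg=l[1:].strip(); continue
        k,v=l.split(':',1);cur[k]=eval(v)
        if k=='finger_force': out.append((seg,cur));cur={}
    return out
s=(.513,.019,.173)
c,sn=np.cos(s[2]),np.sin(s[2])
rows=[]
for seg,d in load():
    p=np.array(d['position'])-[s[0],s[1],.13]; F=np.array(d['force'])
    y=-sn*p[0]+c*p[1]; x=c*p[0]+sn*p[1]; Fy=-sn*F[0]+c*F[1]; Fx=c*F[0]+sn*F[1]; 
    off=(d['grip_width']/2-.006)*(-1 if seg.isupper() else 1)
    yl=y+off; th=np.arcsin(np.clip(yl/.085,-1,1)); zl=.085*np.cos(th)
    yc=yl+(-.006 if seg.isupper() else .006)
    # torque about spindle for +th (y toward, from z): T = zl*Fy - yc*Fz on tool; on rotor is minus
    T=-(zl*Fy-yc*F[2])/.085
    rows.append((seg,d['clock'],np.degrees(th),p[2]-zl,x,Fx,Fy,F[2],T,d['grip_width']))
if __name__=="__main__":
    for r in rows:
        if len(sys.argv)<2 or r[0] in sys.argv[1]: print(r[0],*(f'{v:.3f}' if abs(v)<.1 else f'{v:.2f}' for v in r[1:]))
E
python3 an.py
```

```text
A 3.65 -42.29 0.003 -0.001 -0.53 -0.11 0.30 -0.14 0.021
A 3.78 -38.46 0.003 -0.001 -0.20 -4.03 1.60 2.04 0.021
A 3.90 -34.66 0.004 -0.001 -1.12 -8.13 4.10 4.06 0.022
A 4.03 -30.78 0.004 -0.001 -1.25 -10.64 6.30 5.48 0.021
A 4.15 -26.92 0.004 -0.000 -0.55 -11.88 10.10 5.31 0.021
A 4.28 -22.99 0.004 -0.000 -0.50 -9.86 7.60 5.57 0.021
```

```bash
exec 3>>log.txt
{
python3 -m creep '[[0,-0.093,-0.034,0,0.25]]'
python3 -m creep '[[0,-0.095,-0.027,0,0.25]]'
python3 -m creep '[[0,-0.097,-0.020,0,0.25]]'
python3 -m creep '[[0,-0.098,-0.014,0,0.25]]'
python3 -m creep '[[0,-0.099,-0.007,0,0.25]]'
python3 -m creep '[[0,-0.099,0,0,0.25]]'
python3 -m creep '[[0,-0.099,0.007,0,0.25]]'
python3 -m creep '[[0,-0.098,0.014,0,0.25]]'
python3 -m creep '[[0,-0.097,0.020,0,0.25]]'
python3 -m creep '[[0,-0.095,0.027,0,0.25]]'
python3 -m creep '[[0,-0.093,0.034,0,0.25]]'
python3 -m creep '[[0,-0.090,0.040,0,0.25]]'
python3 -m creep '[[0,-0.087,0.047,0,0.25]]'
} >&3
python3 an.py
```

```text
A 3.65 -42.29 0.003 -0.001 -0.53 -0.11 0.30 -0.14 0.021
A 3.78 -38.46 0.003 -0.001 -0.20 -4.03 1.60 2.04 0.021
A 3.90 -34.66 0.004 -0.001 -1.12 -8.13 4.10 4.06 0.022
A 4.03 -30.78 0.004 -0.001 -1.25 -10.64 6.30 5.48 0.021
A 4.15 -26.92 0.004 -0.000 -0.55 -11.88 10.10 5.31 0.021
A 4.28 -22.99 0.004 -0.000 -0.50 -9.86 7.60 5.57 0.021
A 4.40 -18.71 0.004 -0.000 0.57 -8.93 5.90 6.15 0.021
A 4.53 -14.63 0.003 -0.000 -0.32 -7.05 5.60 5.01 0.021
A 4.65 -10.36 0.003 -0.000 0.74 -6.83 5.20 5.42 0.021
A 4.78 -6.40 0.003 -0.001 0.17 -5.41 5.00 4.47 0.022
A 4.90 -2.25 0.003 -0.001 0.57 -5.48 3.90 5.05 0.021
A 5.03 1.83 0.003 -0.001 0.42 -5.15 3.60 5.01 0.021
A 5.15 5.88 0.003 -0.001 0.69 -4.18 3.10 4.26 0.021
A 5.28 9.96 0.003 -0.001 0.018 -3.96 3.90 4.30 0.021
A 5.40 14.17 0.003 -0.001 -0.14 -3.73 2.40 4.04 0.021
A 5.52 18.14 0.002 -0.001 0.33 -3.92 2.80 4.39 0.021
A 5.65 22.08 0.002 -0.001 -0.38 -4.50 2.90 5.06 0.022
A 5.78 26.06 0.002 -0.001 -0.28 -2.79 2.50 3.43 0.022
A 5.90 30.29 0.002 -0.001 -0.32 -3.60 4.30 4.97 0.021
```

```bash
exec 3>>log.txt; echo "#a" >&3
{
python3 -m creep '[[0,0.12,-0.023,0,0.25],[0,0.24,-0.047,0,0.25]]'
python3 -m creep '[[0,0.090,-0.040,0,0.25]]'
python3 -m creep '[[0,0.093,-0.034,0,0.25]]'
python3 -m creep '[[0,0.095,-0.027,0,0.25]]'
python3 -m creep '[[0,0.097,-0.020,0,0.25]]'
python3 -m creep '[[0,0.098,-0.014,0,0.25]]'
python3 -m creep '[[0,0.099,-0.007,0,0.25]]'
python3 -m creep '[[0,0.099,0,0,0.25]]'
python3 -m creep '[[0,0.099,0.007,0,0.25]]'
python3 -m creep '[[0,0.098,0.014,0,0.25]]'
python3 -m creep '[[0,0.097,0.020,0,0.25]]'
python3 -m creep '[[0,0.095,0.027,0,0.25]]'
python3 -m creep '[[0,0.093,0.034,0,0.25]]'
python3 -m creep '[[0,0.090,0.040,0,0.25]]'
python3 -m creep '[[0,0.087,0.047,0,0.25]]'
python3 -m creep '[[0,0.084,0.052,0,0.25]]'
python3 -m creep '[[0,0.080,0.058,0,0.25]]'
python3 -m creep '[[0,0.076,0.064,0,0.25]]'
} >&3
python3 an.py a; python3 -m creep '[[0,0,-0.6,0,0.45],[0,-0.4,-1.1,0,0.45],[0,-1.2,-1.1,0,0.45],[0,-1.53,-1.0,0,0.45],[0,-1.53,-0.27,0,0.45]]'; python3 -m creep '[[0,0,0,0,0.25],[0,0,0,0,0.25]]'; python3 - <<'E'
from h import *
o=status.observe();f=grab_frame("wrist"); print(o['position'],o['force'],o['grip_width'])
cv2.imwrite("pics/w3.png",cv2.resize(f[60:330,110:400],None,fx=2,fy=2))
E
```

```text
a 6.15 25.78 0.002 -0.001 0.49 -0.086 0.000 0.078 0.021
a 6.28 21.48 0.002 -0.001 0.98 1.55 0.10 -1.40 0.021
a 6.40 17.80 0.002 -0.001 -1.96 2.17 0.000 -2.07 0.021
a 6.52 13.87 0.003 -0.001 -0.22 1.05 1.40 -0.59 0.021
a 6.65 9.78 0.002 -0.001 -0.66 1.44 1.50 -1.05 0.021
a 6.78 5.83 0.002 -0.001 -0.36 1.99 -0.40 -2.05 0.021
a 6.90 1.72 0.002 -0.001 -0.53 1.01 0.50 -0.96 0.021
a 7.02 -2.35 0.002 -0.001 -0.27 0.76 1.00 -0.73 0.021
a 7.15 -6.26 0.002 -0.001 0.40 0.54 1.40 -0.59 0.022
a 7.28 -10.27 0.002 -0.001 0.68 1.00 1.20 -1.11 0.021
a 7.40 -14.38 0.002 -0.001 -1.03 1.09 0.30 -1.11 0.021
a 7.52 -18.34 0.002 -0.001 0.46 1.44 0.10 -1.39 0.021
a 7.65 -22.38 0.002 -0.001 -0.042 0.92 1.40 -1.29 0.021
a 7.78 -26.23 0.002 -0.001 0.61 0.60 0.70 -0.80 0.021
a 7.90 -30.30 0.002 -0.001 -0.52 0.50 0.30 -0.56 0.021
a 8.02 -34.32 0.002 -0.001 -0.54 0.40 0.70 -0.67 0.021
a 8.15 -38.26 0.002 -0.001 0.22 0.67 1.60 -1.41 0.021
a 8.28 -42.21 0.002 -0.001 -0.90 0.056 1.80 -1.12 0.022
clock: 8.9
position: [0.5081, 0.0504, 0.2129]
tool_rot: [-3.141, -0.005, 0.178]
force: [1.0, -2.1, -0.9]
grip_width: 0.0387
finger_force: 0.0
clock: 9.15
position: [0.5074, 0.0484, 0.2127]
tool_rot: [3.142, -0.0, 0.175]
force: [0.8, 0.8, -0.3]
grip_width: 0.0211
finger_force: 0.0
[0.50738949 0.04840062 0.21268386] [ 0.83523772  0.81510171 -0.32312968] 0.02111659349990327
```

View pics/w3.png

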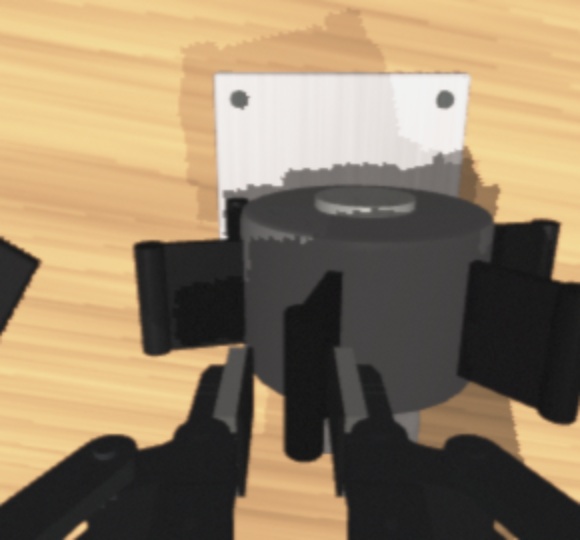

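Blade B's lip (about px 305,455 in the crop) sits between the fingers. I'll carry on sweeping backwards.

```bash
exec 3>>log.txt; echo "#b" >&3
{
python3 -m creep '[[0,0.08,-0.012,0,0.25],[0,0.147,-0.025,0,0.25]]'
python3 -m creep '[[0,0.095,-0.027,0,0.25]]'
python3 -m creep '[[0,0.097,-0.020,0,0.25]]'
python3 -m creep '[[0,0.098,-0.014,0,0.25]]'
python3 -m creep '[[0,0.099,-0.007,0,0.25]]'
python3 -m creep '[[0,0.099,0,0,0.25]]'
python3 -m creep '[[0,0.099,0.007,0,0.25]]'
python3 -m creep '[[0,0.098,0.014,0,0.25]]'
python3 -m creep '[[0,0.097,0.020,0,0.25]]'
python3 -m creep '[[0,0.095,0.027,0,0.25]]'
python3 -m creep '[[0,0.093,0.034,0,0.25]]'
python3 -m creep '[[0,0.090,0.040,0,0.25]]'
python3 -m creep '[[0,0.087,0.047,0,0.25]]'
python3 -m creep '[[0,0.084,0.052,0,0.25]]'
python3 -m creep '[[0,0.080,0.058,0,0.25]]'
python3 -m creep '[[0,0.076,0.064,0,0.25]]'
} >&3
python3 an.py b; python3 -m creep '[[0,0,-0.6,0,0.45],[0,-0.4,-1.1,0,0.45],[0,-1.2,-1.1,0,0.45],[0,-1.53,-1.0,0,0.45],[0,-1.53,-0.27,0,0.45]]'; python3 -m creep '[[0,0,0,0,0.25],[0,0,0,0,0.25]]'; echo "#c" >&3
{
python3 -m creep '[[0,0.08,-0.012,0,0.25],[0,0.147,-0.025,0,0.25]]'
python3 -m creep '[[0,0.095,-0.027,0,0.25]]'
python3 -m creep '[[0,0.097,-0.020,0,0.25]]'
python3 -m creep '[[0,0.098,-0.014,0,0.25]]'
} >&3; python3 an.py c
```

```text
b 9.45 17.40 0.003 -0.001 0.81 0.57 0.60 -0.32 0.021
b 9.57 13.72 0.003 -0.001 0.41 1.76 0.90 -1.43 0.021
b 9.70 9.53 0.002 -0.001 0.64 1.31 0.70 -1.13 0.021
b 9.82 5.63 0.002 -0.001 0.71 2.31 1.40 -2.07 0.021
b 9.95 1.52 0.002 -0.001 0.26 2.09 0.60 -2.03 0.021
b 10.07 -2.41 0.002 -0.001 -0.47 1.40 2.20 -1.34 0.021
b 10.20 -6.50 0.002 -0.001 -0.37 1.38 1.50 -1.44 0.021
b 10.32 -10.38 0.002 -0.001 -0.40 1.80 0.40 -1.81 0.021
b 10.45 -14.52 0.002 -0.001 0.27 2.69 0.80 -2.75 0.021
b 10.58 -18.41 0.002 -0.001 -0.50 1.81 0.40 -1.82 0.021
b 10.70 -22.39 0.002 -0.001 -0.48 1.91 1.30 -2.17 0.021
b 10.82 -26.45 0.002 -0.001 -0.72 0.53 1.60 -1.08 0.021
b 10.95 -30.34 0.002 -0.001 0.56 2.03 1.70 -2.49 0.021
b 11.08 -34.53 0.003 -0.001 -0.18 1.86 2.30 -2.67 0.021
b 11.20 -38.36 0.003 -0.001 0.91 1.16 2.70 -2.39 0.022
b 11.32 -42.54 0.003 -0.001 0.10 0.59 3.60 -2.62 0.021
clock: 11.95
position: [0.5081, 0.05, 0.2128]
tool_rot: [3.142, -0.005, 0.177]
force: [0.6, -1.1, -0.6]
grip_width: 0.0386
finger_force: 0.0
clock: 12.2
position: [0.5074, 0.0481, 0.2127]
tool_rot: [3.142, -0.0, 0.175]
force: [-0.5, -0.1, 0.4]
grip_width: 0.0215
finger_force: 0.0
c 12.45 17.38 0.003 -0.000 0.088 2.83 1.50 -2.14 0.021
c 12.58 13.87 0.003 -0.001 0.033 4.26 2.80 -3.26 0.022
c 12.70 9.58 0.003 -0.001 -0.035 3.86 2.10 -3.31 0.022
c 12.82 5.49 0.002 -0.001 0.96 3.18 2.30 -2.79 0.021
```

```bash
exec 3>>log.txt
{
python3 -m creep '[[0,0.099,-0.007,0,0.25]]'
python3 -m creep '[[0,0.099,0,0,0.25]]'
python3 -m creep '[[0,0.099,0.007,0,0.25]]'
python3 -m creep '[[0,0.098,0.014,0,0.25]]'
python3 -m creep '[[0,0.097,0.020,0,0.25]]'
python3 -m creep '[[0,0.095,0.027,0,0.25]]'
python3 -m creep '[[0,0.093,0.034,0,0.25]]'
python3 -m creep '[[0,0.090,0.040,0,0.25]]'
python3 -m creep '[[0,0.087,0.047,0,0.25]]'
python3 -m creep '[[0,0.084,0.052,0,0.25]]'
python3 -m creep '[[0,0.080,0.058,0,0.25]]'
python3 -m creep '[[0,0.076,0.064,0,0.25]]'
} >&3
python3 an.py c; python3 -m creep '[[0,0,-0.6,0,0.45],[0,-0.4,-1.1,0,0.45],[0,-1.2,-1.1,0,0.45],[0,-1.53,-1.0,0,0.45],[0,-1.53,-0.27,0,0.45]]'; python3 -m creep '[[0,0,0,0,0.25],[0,0,0,0,0.25]]'; echo "#d" >&3
{
python3 -m creep '[[0,0.08,-0.012,0,0.25],[0,0.147,-0.025,0,0.25]]'
python3 -m creep '[[0,0.095,-0.027,0,0.25]]'
python3 -m creep '[[0,0.097,-0.020,0,0.25]]'
} >&3; python3 an.py d
```

```text
c 12.45 17.38 0.003 -0.000 0.088 2.83 1.50 -2.14 0.021
c 12.58 13.87 0.003 -0.001 0.033 4.26 2.80 -3.26 0.022
c 12.70 9.58 0.003 -0.001 -0.035 3.86 2.10 -3.31 0.022
c 12.82 5.49 0.002 -0.001 0.96 3.18 2.30 -2.79 0.021
c 12.95 1.42 0.002 -0.001 0.13 3.63 2.10 -3.43 0.021
c 13.08 -2.58 0.002 -0.001 -0.47 3.13 2.40 -3.06 0.021
c 13.20 -6.67 0.002 -0.001 -0.96 3.82 2.70 -3.92 0.021
c 13.32 -10.55 0.002 -0.001 0.32 3.60 1.70 -3.73 0.021
c 13.45 -14.58 0.002 -0.001 -0.48 3.64 2.00 -3.88 0.021
c 13.58 -18.62 0.003 -0.001 -0.27 3.70 2.30 -4.08 0.021
c 13.70 -22.61 0.003 -0.001 0.11 4.14 2.90 -4.73 0.021
c 13.82 -26.50 0.003 -0.001 0.44 4.29 3.20 -5.04 0.022
c 13.95 -30.53 0.002 -0.001 0.39 3.38 3.40 -4.40 0.022
c 14.08 -34.64 0.003 -0.001 0.016 4.16 3.40 -5.11 0.021
c 14.20 -38.62 0.003 -0.001 -0.55 3.85 5.10 -5.83 0.022
c 14.32 -42.86 0.003 -0.001 -1.41 2.38 4.50 -4.49 0.021
clock: 14.95
position: [0.5082, 0.0495, 0.2127]
tool_rot: [3.141, -0.004, 0.177]
force: [1.4, -0.9, -1.5]
grip_width: 0.0384
finger_force: 0.0
clock: 15.2
position: [0.5074, 0.0478, 0.2126]
tool_rot: [3.141, -0.0, 0.175]
force: [-0.3, 0.1, -0.5]
grip_width: 0.0211
finger_force: 0.3
d 15.45 17.56 0.003 -0.000 0.52 5.90 5.00 -3.76 0.022
d 15.58 13.83 0.003 -0.000 0.54 7.72 5.90 -5.67 0.021
d 15.70 9.75 0.003 -0.000 0.41 6.42 4.90 -5.16 0.022
```

```bash
cat > fit.py <<'E'
from an import *
K={'A':0,'a':0,'b':-60,'c':-120,'d':-180,'C':-120,'D':-180,'B':-60}
def run(segs,free=True):
    D=[];n={}
    for r in rows:
        n[r[0]]=n.get(r[0],0)+1
        if n[r[0]]<=(4 if r[0]=='A' else 2) or r[0] not in segs: continue
        D.append((np.radians(r[2]+K[r[0]]),r[8],1 if r[0].isupper() else -1))
    p,t,s=np.array(D).T
    M=np.c_[np.sin(p),np.cos(p),s]; y=t
    if not free: M=M[:,:2]; y=t-3.18*s
    x,res,_,_=np.linalg.lstsq(M,y,rcond=None); e=y-M@x; sd=e.std()
    cov=np.linalg.inv(M.T@M)*sd**2
    A=np.hypot(x[0],x[1]); fd=np.degrees(np.arctan2(-x[1],x[0]))
    print(segs,free,'A %.2f down %.1f +- %.1f B %.2f sd %.2f n %d'%(A,fd,np.degrees(np.sqrt(cov[0,0]+cov[1,1])/A/1.4),x[2] if free else 3.18,sd,len(t)))
for g in ('Aabcd','abcd','Aa','bc','abcdCD','CD','cC','dD','AabcdBCD'):
    for fr in (True,False):
        if set(g)<={r[0] for r in rows}: run(g,fr)
E
python3 fit.py
```

```text
Aabcd True A 2.11 down -111.4 +- 3.2 B 3.12 sd 0.48 n 60
Aabcd False A 2.13 down -113.3 +- 2.5 B 3.18 sd 0.48 n 60
abcd True A 2.30 down -113.5 +- 3.8 B 3.27 sd 0.44 n 45
abcd False A 2.23 down -111.2 +- 2.4 B 3.18 sd 0.44 n 45
Aa True A 2.18 down -120.0 +- 5.6 B 3.06 sd 0.48 n 31
Aa False A 2.24 down -122.9 +- 5.3 B 3.18 sd 0.50 n 31
bc True A 2.65 down -139.6 +- 9.1 B 4.26 sd 0.43 n 28
bc False A 2.23 down -111.2 +- 3.5 B 3.18 sd 0.46 n 28
```

```bash
exec 3>>log.txt
{
python3 -m creep '[[0,0.098,-0.014,0,0.25]]'
python3 -m creep '[[0,0.099,-0.007,0,0.25]]'
python3 -m creep '[[0,0.099,0,0,0.25]]'
python3 -m creep '[[0,0.099,0.007,0,0.25]]'
python3 -m creep '[[0,0.098,0.014,0,0.25]]'
python3 -m creep '[[0,0.097,0.020,0,0.25]]'
python3 -m creep '[[0,0.095,0.027,0,0.25]]'
python3 -m creep '[[0,0.093,0.034,0,0.25]]'
python3 -m creep '[[0,0.090,0.040,0,0.25]]'
python3 -m creep '[[0,0.087,0.047,0,0.25]]'
python3 -m creep '[[0,0.084,0.052,0,0.25]]'
python3 -m creep '[[0,0.080,0.058,0,0.25]]'
python3 -m creep '[[0,0.076,0.064,0,0.25]]'
echo "#D"
python3 -m creep '[[0,-0.115,-0.032,0,0.25],[0,-0.23,-0.064,0,0.25]]'
python3 -m creep '[[0,-0.080,-0.058,0,0.25]]'
python3 -m creep '[[0,-0.084,-0.052,0,0.25]]'
python3 -m creep '[[0,-0.087,-0.047,0,0.25]]'
python3 -m creep '[[0,-0.090,-0.040,0,0.25]]'
python3 -m creep '[[0,-0.093,-0.034,0,0.25]]'
python3 -m creep '[[0,-0.095,-0.027,0,0.25]]'
python3 -m creep '[[0,-0.097,-0.020,0,0.25]]'
python3 -m creep '[[0,-0.098,-0.014,0,0.25]]'
python3 -m creep '[[0,-0.099,-0.007,0,0.25]]'
python3 -m creep '[[0,-0.099,0,0,0.25]]'
python3 -m creep '[[0,-0.099,0.007,0,0.25]]'
python3 -m creep '[[0,-0.098,0.014,0,0.25]]'
python3 -m creep '[[0,-0.097,0.020,0,0.25]]'
python3 -m creep '[[0,-0.095,0.027,0,0.25]]'
python3 -m creep '[[0,-0.093,0.034,0,0.25]]'
python3 -m creep '[[0,-0.090,0.040,0,0.25]]'
python3 -m creep '[[0,-0.087,0.047,0,0.25]]'
} >&3
python3 an.py dD; python3 fit.py
```

```text
d 15.45 17.56 0.003 -0.000 0.52 5.90 5.00 -3.76 0.022
d 15.58 13.83 0.003 -0.000 0.54 7.72 5.90 -5.67 0.021
d 15.70 9.75 0.003 -0.000 0.41 6.42 4.90 -5.16 0.022
d 15.82 5.56 0.003 -0.000 1.24 5.37 5.50 -4.42 0.021
d 15.95 1.59 0.003 -0.000 -0.063 6.61 4.30 -6.18 0.022
d 16.08 -2.52 0.003 -0.000 -0.056 5.49 3.70 -5.39 0.021
d 16.20 -6.53 0.003 -0.000 -0.34 4.43 3.70 -4.56 0.022
d 16.32 -10.61 0.003 -0.000 1.38 5.55 3.90 -5.89 0.021
d 16.45 -14.78 0.003 -0.000 0.48 5.09 2.50 -5.39 0.021
d 16.58 -18.80 0.003 -0.001 0.58 4.47 2.70 -4.91 0.021
d 16.70 -22.95 0.003 -0.001 1.31 4.03 3.40 -4.80 0.021
d 16.82 -26.64 0.003 -0.001 0.55 5.49 4.70 -6.68 0.022
d 16.95 -30.94 0.003 -0.001 -0.013 4.57 3.20 -5.34 0.021
d 17.08 -34.94 0.003 -0.001 -0.19 3.59 4.60 -5.25 0.021
d 17.20 -38.87 0.003 -0.001 -0.33 3.92 5.30 -6.00 0.022
d 17.32 -43.27 0.003 -0.001 -0.42 2.81 5.00 -5.12 0.021
D 17.58 -38.37 0.003 -0.001 0.38 -0.17 0.20 -0.007 0.021
D 17.70 -34.12 0.003 -0.001 0.059 -0.82 -1.10 1.38 0.021
D 17.82 -30.57 0.003 -0.001 -0.18 -1.59 0.90 0.85 0.022
D 17.95 -26.61 0.003 -0.001 -0.72 -1.80 0.80 1.20 
[... 622 characters left out ...]
002 -0.001 0.20 -1.76 0.80 1.88 0.021
D 19.58 25.76 0.002 -0.001 0.57 -2.54 0.70 2.54 0.021
D 19.70 29.65 0.002 -0.001 0.85 -0.96 3.00 2.11 0.021
Aabcd True A 2.18 down -113.8 +- 2.8 B 3.18 sd 0.51 n 73
Aabcd False A 2.18 down -113.7 +- 2.4 B 3.18 sd 0.51 n 73
abcd True A 2.26 down -113.0 +- 2.8 B 3.24 sd 0.49 n 58
abcd False A 2.25 down -111.6 +- 2.4 B 3.18 sd 0.49 n 58
Aa True A 2.18 down -120.0 +- 5.6 B 3.06 sd 0.48 n 31
Aa False A 2.24 down -122.9 +- 5.3 B 3.18 sd 0.50 n 31
bc True A 2.65 down -139.6 +- 9.1 B 4.26 sd 0.43 n 28
bc False A 2.23 down -111.2 +- 3.5 B 3.18 sd 0.46 n 28
dD True A 2.35 down -123.2 +- 5.6 B 3.21 sd 0.50 n 30
dD False A 2.36 down -124.1 +- 5.1 B 3.18 sd 0.50 n 30
```

```bash
exec 3>>log.txt
python3 -m creep '[[0,0,-0.6,0,0.45],[0,0.4,-1.1,0,0.45],[0,1.2,-1.1,0,0.45],[0,1.56,-0.8,0,0.45],[0,1.56,0.04,0,0.45]]'; python3 -m creep '[[0,0,0,0,0.25],[0,0,0,0,0.25]]'
echo "#C" >&3
{
python3 -m creep '[[0,-0.06,-0.02,0,0.25],[0,-0.127,-0.040,0,0.25]]'
python3 -m creep '[[0,-0.087,-0.047,0,0.25]]'
python3 -m creep '[[0,-0.090,-0.040,0,0.25]]'
python3 -m creep '[[0,-0.093,-0.034,0,0.25]]'
python3 -m creep '[[0,-0.095,-0.027,0,0.25]]'
python3 -m creep '[[0,-0.097,-0.020,0,0.25]]'
python3 -m creep '[[0,-0.098,-0.014,0,0.25]]'
python3 -m creep '[[0,-0.099,-0.007,0,0.25]]'
python3 -m creep '[[0,-0.099,0,0,0.25]]'
python3 -m creep '[[0,-0.099,0.007,0,0.25]]'
python3 -m creep '[[0,-0.098,0.014,0,0.25]]'
python3 -m creep '[[0,-0.097,0.020,0,0.25]]'
python3 -m creep '[[0,-0.095,0.027,0,0.25]]'
python3 -m creep '[[0,-0.093,0.034,0,0.25]]'
python3 -m creep '[[0,-0.090,0.040,0,0.25]]'
python3 -m creep '[[0,-0.087,0.047,0,0.25]]'
} >&3
python3 an.py C; python3 fit.py
```

```text
clock: 20.32
position: [0.5215, -0.029, 0.2034]
tool_rot: [3.141, -0.003, 0.173]
force: [0.7, 0.6, -0.9]
grip_width: 0.0388
finger_force: 0.0
clock: 20.58
position: [0.5208, -0.0269, 0.2045]
tool_rot: [-3.141, -0.0, 0.176]
force: [-0.1, 0.2, 0.2]
grip_width: 0.0214
finger_force: 0.0
C 20.82 -31.14 0.004 -0.000 0.35 -3.21 2.20 1.45 0.021
C 20.95 -27.39 0.004 -0.000 -0.38 -4.50 2.90 2.46 0.021
C 21.08 -23.09 0.004 -0.001 -0.40 -2.87 1.80 1.81 0.021
C 21.20 -19.11 0.003 -0.001 0.17 -3.08 2.70 1.83 0.022
C 21.32 -14.91 0.003 -0.001 0.55 -3.85 1.80 3.13 0.021
C 21.45 -10.97 0.003 -0.001 -0.14 -3.12 2.80 2.34 0.021
C 21.58 -6.91 0.003 -0.001 0.58 -3.65 2.70 3.11 0.021
C 21.70 -2.97 0.002 -0.001 0.028 -2.75 2.60 2.42 0.021
C 21.82 1.04 0.002 -0.001 -0.28 -2.79 2.70 2.65 0.022
C 21.95 4.95 0.002 -0.001 0.16 -3.17 2.50 3.20 0.022
C 22.08 9.19 0.002 -0.001 0.25 -3.80 1.90 3.92 0.021
C 22.20 13.06 0.002 -0.001 -1.06 -3.16 2.90 3.53 0.021
C 22.32 17.07 0.002 -0.001 1.62 -2.92 2.80 3.42 0.021
C 22.45 21.04 0.002 -0.001 0.028 -2.75 1.80 3.08 0.021
C 22.58 24.85 0.001 -0.001 -0.054 -2.63 2.10 3.12 
[... 251 characters left out ...]
own -111.6 +- 2.4 B 3.18 sd 0.49 n 58
Aa True A 2.18 down -120.0 +- 5.6 B 3.06 sd 0.48 n 31
Aa False A 2.24 down -122.9 +- 5.3 B 3.18 sd 0.50 n 31
bc True A 2.65 down -139.6 +- 9.1 B 4.26 sd 0.43 n 28
bc False A 2.23 down -111.2 +- 3.5 B 3.18 sd 0.46 n 28
abcdCD True A 2.24 down -113.1 +- 1.9 B 3.24 sd 0.47 n 88
abcdCD False A 2.22 down -112.9 +- 1.9 B 3.18 sd 0.48 n 88
CD True A 1.87 down -128.6 +- 11.3 B 2.70 sd 0.43 n 30
CD False A 2.15 down -114.3 +- 3.3 B 3.18 sd 0.44 n 30
cC True A 2.47 down -113.1 +- 5.3 B 3.18 sd 0.44 n 28
cC False A 2.47 down -113.1 +- 4.6 B 3.18 sd 0.44 n 28
dD True A 2.35 down -123.2 +- 5.6 B 3.21 sd 0.50 n 30
dD False A 2.36 down -124.1 +- 5.1 B 3.18 sd 0.50 n 30
```

```bash
python3 -m creep '[[0,0.1,-0.03,0,0.25],[0,0.2,-0.05,0,0.25],[0,0.3,-0.06,0,0.25],[0,0.4,-0.06,0,0.25],[0,0.5,-0.05,0,0.25]]'; python3 -m creep '[[0,0.06,0.02,0,0.25],[0,0.115,0.05,0,0.25],[0,0.115,0.05,0,0.25]]'; python3 -m creep '[[0,0,0,0,0],[0,0,0,0,0],[0,0,0,0,0],[0,0,0,0,0]]' 60; python3 - <<'E'
from h import *
o=status.observe();f=grab_frame("wrist"); p=o['position']; print(p,o['tool_rot'],o['force'],o['moment'],o['grip_width'],o['finger_force'])
d=p-[.513,.019,.13]; c,s=np.cos(.173),np.sin(.173); y=-s*d[0]+c*d[1]; print('y',y,'x',c*d[0]+s*d[1],'theta',np.degrees(np.arcsin(y/.085)),'lip z',.13+np.sqrt(.085**2-y*y))
cv2.imwrite("pics/w4.png",cv2.resize(f[60:330,110:400],None,fx=2,fy=2))
E
```

```text
clock: 23.32
position: [0.5097, 0.034, 0.2091]
tool_rot: [-3.141, -0.0, 0.175]
force: [-1.5, 3.9, 3.1]
grip_width: 0.0213
finger_force: 1.8
clock: 23.7
position: [0.5106, 0.027, 0.2057]
tool_rot: [3.142, 0.0, 0.175]
force: [0.1, 2.4, -1.7]
grip_width: 0.0216
finger_force: 1.2
clock: 24.2
position: [0.5107, 0.0274, 0.206]
tool_rot: [-3.141, -0.0, 0.175]
force: [-1.4, 3.4, 4.2]
grip_width: 0.0096
finger_force: 58.5
[0.51070411 0.02736312 0.20598092] [-3.14148151e+00 -1.99483612e-05  1.75374712e-01] [-1.36666814  3.39491325  4.18252314] [ 0.82985645  0.30854395 -0.02565262] 0.009553077945734262 58.49726915359497
y 0.008633496864645901 x -0.0008220021200140825 theta 5.829616986144159 lip z 0.21456040877318505
```

View pics/w4.png

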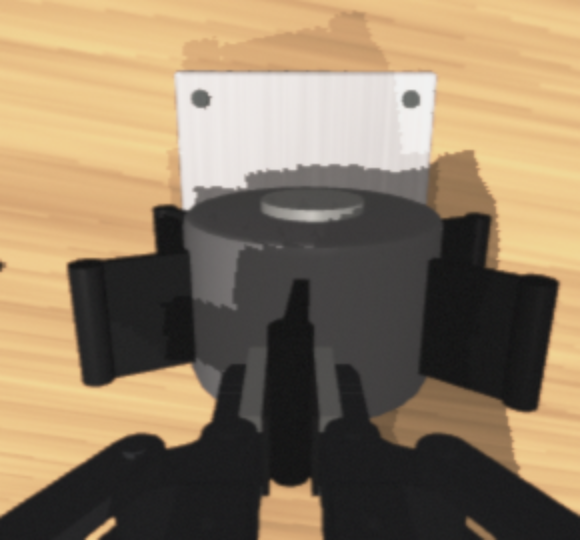

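```bash
python3 -m creep '[[0,0,0,0,0],[0,0,0,0,0],[0,0,0,0,0],[0,0,0,0,0]]' 60; python3 -c "
from workcell import bot
print(bot.job_done())"
```

```text
clock: 24.75
position: [0.5107, 0.0273, 0.206]
tool_rot: [-3.142, -0.0, 0.175]
force: [-3.2, 4.1, 4.9]
grip_width: 0.01
finger_force: 58.6
the job is handed in; nothing more can be done
None
```

I handed the job in at 24.8 s: the force readings put the rotor's heavy side straight down to within about 3°, one blade is held still in a firm pinch (about 59 N), and the phone, tape, carton and screwdriver were never approached. The hand-in gave no verdict.

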